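# Index a sensor housing to the third click and hold it

### The job

Set the orange sensor housing, mouth down as it stands, over the brass spigot of the blue indexing fixture so that it sits fully down on the platter, and let go of it. Then turn the fixture's black knob clockwise (seen from above) from its home stop, counting the clicks, to the third click and not on past it. The knob springs back home if released, so finish while still gripping it there, holding the housing at its third station; leave the other things on the bench where they are.

Things in the scene. Friction and masses are not known exactly. Their poses are not given: they have to be found in the camera images.
- housing_mid (a point): Centre (half-way up, on the axis) of the loose orange round sensor housing: a plastic cup standing mouth down, outside diameter 48 mm, height 42 mm, bore 42 mm wide and 38 mm deep, open below; about 60 g. z axis up along its axis.
- seat (a point): Point on the platter's axis, level with its upper face (54 mm above the table). The aluminium platter is 90 mm across; a brass spigot 37 mm in diameter rises 12 mm from its face, its top 5 mm tapered to 29 mm. Seated, the housing's mouth rests on the platter face, its centre 21 mm above this point. z up; x, y are the fixture's axes; the knob's axis is 160 mm from here along -y.
- knob_grip (a point): Point on the black knob's vertical axis at the height to grip, 76 mm above the table. Its bar grip is 44 mm long and 14 mm thick, top 10 mm above this point; a foot disc 46 mm across has its upper face 22 mm below, the case top is 32 mm below. x along the bar, away from its white mark; y across it; z up; turns with the knob. Turning takes up to 0.18 N m.
- index_knob (a joint): Knob angle in rad, 0 at the home stop, growing clockwise seen from above. Clicks every 24 degrees: 0.419, 0.838, third 1.257, then 1.676, 2.094. On the way to a click the resisting torque falls steadily from 0.16 to 0.05 N m, on the click it jumps back to about 0.16. It stays on no click by itself: the spring returns it home. The platter turns with it, one to one.
- indexer: Blue indexing fixture with knob and platter, fixed to the bench: case 130 mm (x) by 300 mm (y), top 44 mm above the table, on a 150 by 310 mm flange 6 mm thick. Origin at the centre of its underside; platter axis at y = +80 mm, knob axis at y = -80 mm; z up.
- flux_bottle: Bystander: small amber bottle, 36 mm across, 75 mm high; origin at the centre of its underside.
- jar_lid: Bystander: grey round lid, 44 mm across, 14 mm high; origin at the centre of its underside.
- tin: Bystander: empty red tin, 68 mm across, 80 mm high; origin at the centre of its underside.
- screwdriver: Bystander: screwdriver with yellow handle, 170 mm long, lying on the bench; origin under its middle.
Mind the look-alikes: they are no part of the job. Several things look just like the part that bears housing_mid: the one meant starts farthest from the robot's base.

How it is judged:
By the outcome, as a careful person would: the job done as asked, in the order asked, and still so for the second after the job is handed in, while the arm keeps its last pose, push and grip.
It also fails if it takes over 45 s, if anything falls off the work surface, if the arm or the gripper's body presses on something with over 40 N, if the wrist force passes 120 N, or if a joint passes its speed limit or range.

### The arm

A 7-joint arm with a two-finger parallel gripper is mounted at the origin on the work surface. World frame = base frame: x ahead of the robot, y to its left, z up, the work surface at z = 0. Lengths are in m, angles in rad, forces in N, time in s.
With the tool pointing down it reaches from about 0.4 to 0.85 m from the base axis. Payload 4.5 kg.
Tool frame: the origin (TCP) lies midway between the tips of the shut fingers; the grasp point (between the pads) lies 19 mm behind it; z points along the fingers, y is the line along which they close (so a half turn about z gives the same grasp; the last joint's range is limited). The gripper opens to 88 mm and grips with 3 to 60 N. Pads are 18 mm wide; open, the fingers measure 123 mm over their backs; the gripper's body (75 mm by 187 mm) begins 45 mm behind the grasp point.
Start: joints at [-1.203, 0.689, -0.195, 1.565, 0.157, 0.902, -0.215], TCP at [0.205, 0.591, 0.239] pointing down, gripper open.
Joint ranges: [-3.01, 3.01], [-0.46, 2.08], [-1.47, 1.51], [0.13, 2.56], [-1, 4.14], [0.04, 2.09], [-2.66, 2.66]. Speed limits (rad/s): [2.57, 2.57, 3.14, 3.14, 3.14, 3.14, 3.14].

### API

Orientations are given as a unit quaternion [x, y, z, w].
In Python, from plant import r, eyes, finish_job gives the robot as it stands. The module is installed in compiled form; this text tells all that it offers.
- The arm moves only by the tool move_arm, never from a script. Its argument "motion" is a list of rows, each a list of 7 numbers: the shift along the tool's x, y, z in mm, then the turn, a rotation vector about the tool's x, y, z in degrees, then the closure, from 0 (fully open) to 1 (shut). A call has 1 to 5 rows; each row is the pose to reach, as a shift and turn from the pose commanded when the call began, along the tool's axes at that moment; what a row does not reach only later rows make up. A row lasts 1/8 s, in which the tool goes at most 62.5 mm and 10.7 degrees, less where a joint would pass 70% of its speed; a pose out of reach is approached as far as the arm can. A call with a gripper value outside its range is refused whole. The fingers move at their own pace and stop on an object; "newtons" is the grip in N (left out, the last holds). Time passes only in rows, so rows that repeat a pose let the fingers close. It gives the time, the measured TCP pose, the force, the opening and the grip force at its end, in the units of the state.
- r.get_state(): the state, without advancing time (a new reading comes with each control period).
- eyes.snapshot(name): name is "scene" or "top" or "wrist"; returns a dict with "frame" (400x640x3 uint8, red, green, blue), "z_map" (400x640 float32, m along the optical axis (not along the pixel's ray), 0 where there is no reading), "intrinsics" (3x3 intrinsics, pixels), "dist" ([k1, k2, p1, p2, k3] as OpenCV has them; the pictures are not rectified), "world_to_cam" (4x4, takes a point from world to camera coordinates). Camera axes: x right, y down, z forward; pixel columns grow to the right and rows downward; lengths in m; the calibration is good to about 2 mm. A picture is of the moment at which its call begins.
- finish_job(): hands the job in; it is judged then, once.
The state is a dict: "clock": time; "q": joint angles; "qd": joint speeds; "joint_torque": joint torques, N m; "tool_pos": TCP position; "eef_rot": TCP orientation; "contact_force": force on the tool from outside, world axes, zero at the start; "moment": the same for the moment, N m; "opening": opening from 0.0 (shut) to 1.0 (fully open); "finger_force": force on a finger pad.
Only numpy, scipy, OpenCV 4.12 (cv2) and the standard library are available. Lean on these libraries where they do the work, as an engineer would, in place of code of your own. Each camera call takes 0.05 s, during which the arm holds its last target. There are 200 camera calls.

## Working session

There is one attempt and no reset: what is moved stays moved. The work goes in short steps, Python scripts to look and compute and a tool call to move; the robot and the scene stay as the last step left them, time stands still between calls to the robot, and variables do not carry over. Pictures are saved under pics/ and viewed, at most 10 in all, crops included, and the job is handed in when it is done.

Besides the shell and the picture viewer there is one more tool, called after "Request:" by a JSON object that holds its "api" and its "payload". move_arm: Moves the arm, as the interface text tells. Its arguments: {"type":"object","properties":{"motion":{"type":"array","items":{"type":"array","items":{"type":"number"}}},"newtons":{"type":"number"}},"required":["motion"]}

```bash
mkdir -p pics
cat > h.py <<'E'
import numpy as np, cv2
from plant import r, eyes
from scipy.spatial.transform import Rotation as R
def snap(n):
    s=eyes.snapshot(n); return s
def cloud(s):
    h,w=s['z_map'].shape
    u,v=np.meshgrid(np.arange(w),np.arange(h))
    p=cv2.undistortPoints(np.stack([u,v],-1).reshape(-1,1,2).astype(np.float32),s['intrinsics'],s['dist']).reshape(h,w,2)
    z=s['z_map']; c=np.stack([p[...,0]*z,p[...,1]*z,z],-1)
    T=np.linalg.inv(s['world_to_cam']); P=c@T[:3,:3].T+T[:3,3]
    P[z==0]=np.nan
    return P
def save(n,img,k=1): cv2.imwrite('pics/'+n,cv2.resize(img[...,::-1],None,fx=k,fy=k))
def circ(xy):
    A=np.c_[2*xy,np.ones(len(xy))]; s=np.linalg.lstsq(A,(xy**2).sum(1),rcond=None)[0]
    return s[:2],np.sqrt(s[2]+s[0]**2+s[1]**2)
E
python3 - <<'E'
from h import *
for n in('top','scene'):
    s=snap(n); save(n+'0.png',s['frame'],1.25); P=cloud(s)
    f=cv2.cvtColor(s['frame'],cv2.COLOR_RGB2HSV)
    for nm,lo,hi in(('or',(5,130,90),(20,255,255)),('blue',(100,100,50),(130,255,255))):
        m=cv2.inRange(f,lo,hi); k,l,st,c=cv2.connectedComponentsWithStats(m)
        for i in range(1,k):
            if st[i,4]>60: 
                q=P[l==i]; q=q[~np.isnan(q[:,0])]
                if len(q): print(n,nm,c[i].round(),st[i,4],np.median(q,0).round(3),q[:,2].max().round(3))
st=r.get_state();print(st['tool_pos'],st['eef_rot'],st['clock'],st['contact_force'])
E
```

```text
top or [248. 148.] 63 [0.684 0.192 0.051] 0.075
top or [349. 177.] 81 [ 0.557 -0.096  0.067] 0.071
top or [248. 207.] 291 [0.507 0.208 0.042] 0.048
top or [281. 221.] 284 [0.456 0.115 0.042] 0.047
top or [239. 257.] 305 [0.366 0.244 0.041] 0.05
top or [299. 257.] 285 [0.347 0.073 0.042] 0.047
top blue [376. 175.] 2956 [ 0.558 -0.181  0.044] 0.053
top blue [ 31. 216.] 91 [0.55  0.877 0.048] 0.059
top blue [ 27. 231.] 91 [0.502 0.89  0.048] 0.057
scene or [388. 199.] 393 [0.355 0.085 0.033] 0.047
scene or [365. 226.] 421 [0.465 0.128 0.037] 0.048
scene or [425. 244.] 411 [0.376 0.254 0.039] 0.05
scene or [371. 261.] 453 [0.516 0.219 0.037] 0.047
scene or [304. 289.] 154 [0.698 0.204 0.05 ] 0.07
scene blue [181.  13.] 2299 [ 0.319 -1.499 -0.114] 0.083
scene blue [442.  28.] 938 [-0.329 -0.439  0.093] 0.373
scene blue [598. 122.] 2155 [-0.33   0.236  0.097] 0.117
scene blue [272. 178.] 2969 [ 0.585 -0.154  0.043] 0.09
[0.20460383 0.58996398 0.23797981] [ 1.66096391e-01  9.86109166e-01 -8.32145453e-04 -9.76420252e-05] 0.1 [-0.38438388  0.73264329  0.24365634]
```

View pics/top0.png

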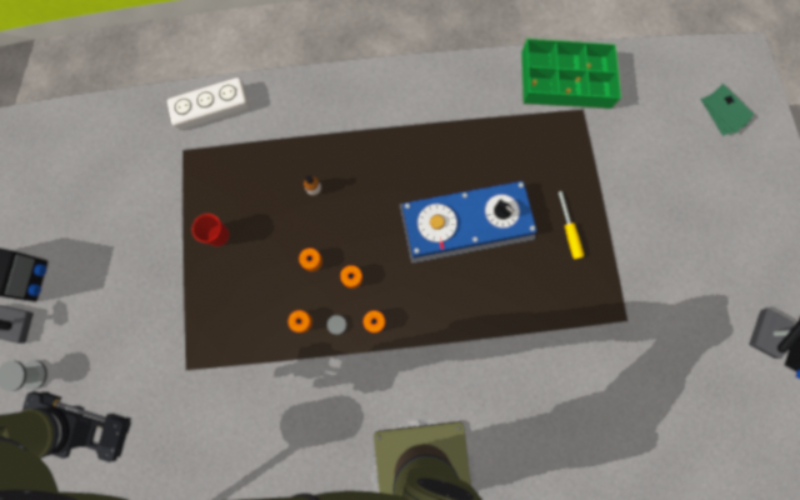

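View pics/scene0.png

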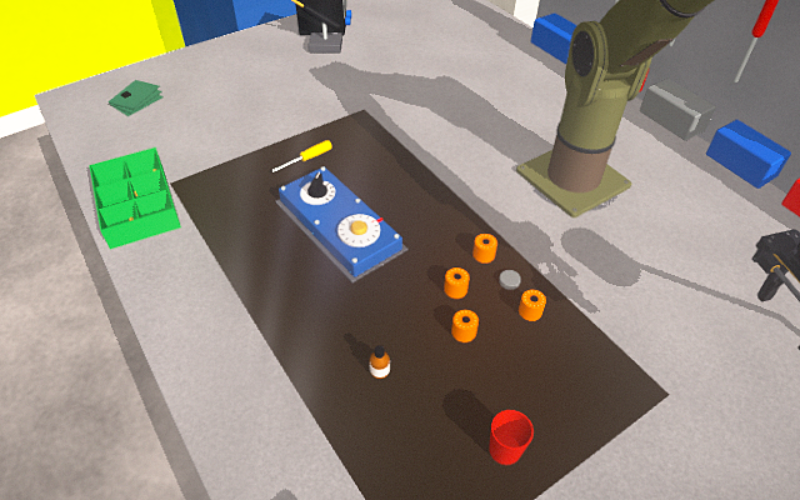

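Candidates for the housing, in top-image pixels: (248,207) at r≈0.55 m, (281,221) at 0.47 m, (239,257) at 0.44 m and (299,257) at 0.35 m. The amber bottle at (248,148) and the spigot at (349,177) are also orange but are not cups. The farthest from the base is (248,207), which is scene pixel (371,261). I'll check it in a crop and refine the positions.

Run:
```python
from h import *
for n in('top','scene'):
    s=snap(n); P=cloud(s); f=s['frame']
    hsv=cv2.cvtColor(f,cv2.COLOR_RGB2HSV)
    if n=='scene': save('crop1.png',f[90:300,200:450],3 and 2.4)
    # housing top face
    Z=P[...,2]
    d=np.hypot(P[...,0]-.51,P[...,1]-.213)
    for lo,hi in((.036,.05),):
        q=P[(d<.04)&(Z>lo)&(Z<hi)]
        c,rad=cv2.minEnclosingCircle(q[:,:2].astype(np.float32)); print(n,'housing',len(q),c,rad,circ(q[:,:2])[0],q[:,:2].mean(0))
    # indexer case
    m=(hsv[...,0]>100)&(hsv[...,0]<130)&(hsv[...,1]>120)&(Z>.035)&(Z<.053)&(P[...,0]>.4)&(abs(P[...,1]+.15)<.25)
    q=P[m][:,:2].astype(np.float32); rr=cv2.minAreaRect(q); print(n,'case',rr, cv2.boxPoints(rr).round(3).tolist())
    # things above
    m=(Z>.058)&(Z<.1)&(P[...,0]>.45)&(P[...,0]<.7)&(P[...,1]<.02)&(P[...,1]>-.33)
    k,l,st,c=cv2.connectedComponentsWithStats(m.astype(np.uint8))
    for i in range(1,k):
        if st[i,4]>15:
            q=P[l==i]; print(n,'hi',c[i].round(),st[i,4],q.mean(0).round(4),cv2.minAreaRect(q[:,:2].astype(np.float32)),np.percentile(q[:,2],[5,50,95]).round(3))
```

```text
top housing 213 (0.5086554884910583, 0.20852401852607727) 0.024673517793416977 [0.50803402 0.20861857] [0.50783488 0.20840519]
top case ((0.5659375190734863, -0.17670904099941254), (0.1313799023628235, 0.30012843012809753), 5.036009788513184) [[0.4869999885559082, -0.032999999821186066], [0.5139999985694885, -0.3319999873638153], [0.6449999809265137, -0.3199999928474426], [0.6179999709129333, -0.020999999716877937]]
top hi [403. 166.] 107 [ 0.5705 -0.2543  0.0794] ((0.5715295076370239, -0.2548479735851288), (0.03858625888824463, 0.02905748412013054), 71.24910736083984) [0.061 0.084 0.089]
top hi [349. 177.] 126 [ 0.5583 -0.0966  0.0652] ((0.5585276484489441, -0.09750661998987198), (0.03577804937958717, 0.03566136956214905), 24.565568923950195) [0.06  0.065 0.07 ]
scene housing 269 (0.5082923173904419, 0.21297627687454224) 0.025924941524863243 [0.50947619 0.21320102] [0.51008188 0.21370878]
scene case ((0.5663571953773499, -0.1710628718137741), (0.13005773723125458, 0.30215510725975037), 4.912935256958008) [[0.48899999260902405, -0.026000000536441803], [0.5149999856948853, -0.3269999921321869], [0.6439999938011169, -0.3160000145435333], [0.6179999709129333, -0.014999999664723873]]
scene hi [253. 146.] 126 [ 0.5732 -0.2469  0.0773] ((0.5710547566413879, -0.25099796056747437), (0.04788536578416824, 0.015445363707840443), 40.64070129394531) [0.061 0.081 0.088]
scene hi [287. 181.] 118 [ 0.5596 -0.0894  0.0644] ((0.5587442517280579, -0.09048433601856232), (0.03647896274924278, 0.0318920835852623), 58.5001106262207) [0.06  0.065 0.069]
```

View pics/crop1.png

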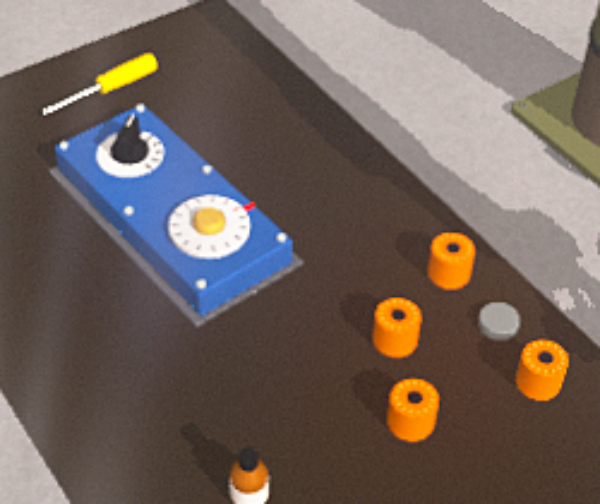

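The crop shows the chosen housing, farthest from the base and nearest the bottle, at crop (413,410). The fixture's platter is at (210,222) and the knob at (130,145). I'm moving above the housing.

Request:
{"api": "move_arm", "payload": {"motion": [[-50, -31, 0, 0, 0, 0, 0], [-100, -63, 0, 0, 0, 0, 0], [-150, -94, 0, 0, 0, 0, 0], [-200, -126, 0, 0, 0, 0, 0], [-250, -157, 0, 0, 0, 0, 0]]}}

```text
clock: 0.82
tool_pos: [0.3905, 0.3586, 0.2387]
eef_rot: [0.166, 0.986, 0.0, 0.0]
contact_force: [0.4, 0.3, 0.1]
opening: 1.001
finger_force: 0.0
```

Request:
{"api": "move_arm", "payload": {"motion": [[-50, -31, 0, 0, 0, 0, 0], [-100, -63, 10, 0, 0, 0, 0], [-150, -94, 20, 0, 0, 0, 0], [-162, -102, 40, 0, 0, 0, 0], [-162, -102, 40, 0, 0, 0, 0]]}}

```text
clock: 1.45
tool_pos: [0.509, 0.2088, 0.1974]
eef_rot: [0.168, 0.986, -0.001, -0.001]
contact_force: [-0.6, 0.7, -0.4]
opening: 0.999
finger_force: 0.0
```

Run:
```python
from h import *
s=snap('wrist'); P=cloud(s); save('w1.png',s['frame'],1)
st=r.get_state();print(st['tool_pos'],st['eef_rot'],st['clock'],st['contact_force'],st['q'])
Z=P[...,2]; d=np.hypot(P[...,0]-.509,P[...,1]-.211)
q=P[(d<.045)&(Z>.036)&(Z<.055)]
print(len(q),cv2.minEnclosingCircle(q[:,:2].astype(np.float32)),np.median(q,0))
```

```text
[0.50858605 0.21091416 0.19837189] [ 1.66298941e-01  9.86075047e-01 -1.54056829e-04 -7.99642272e-04] 1.5 [0.14577307 0.9141258  0.4664338 ] [-0.33216156  0.65067241 -0.23835237  1.83197555  0.22625917  0.68678196
  0.53714108]
2209 ((0.5087085366249084, 0.20927444100379944), 0.024162866175174713) [0.50774032 0.20972123 0.04257626]
```

View pics/w1.png

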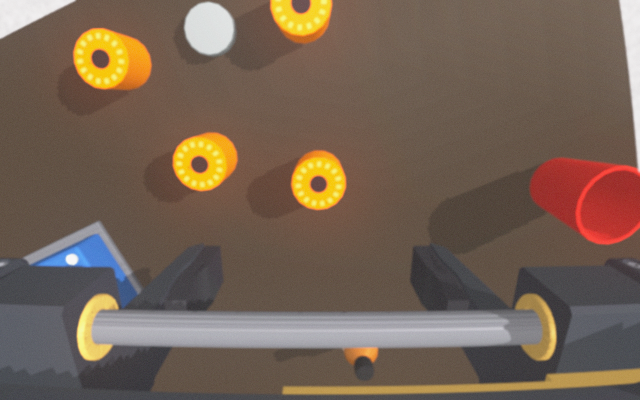

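The wrist view shows the target housing at (318,180), between the fingers. Its neighbour at (205,160) leaves about 19 mm to the finger back. I'm descending and gripping.

Request:
{"api": "move_arm", "payload": {"motion": [[0, -1, 55, 0, 0, 0, 0], [0, -1, 110, 0, 0, 0, 0], [0, -1, 155, 0, 0, 0, 0], [0, -1, 180, 0, 0, 0, 0], [0, -1, 184, 0, 0, 0, 0]], "newtons": 15}}

```text
clock: 2.12
tool_pos: [0.5075, 0.2119, 0.014]
eef_rot: [0.165, 0.986, 0.0, -0.001]
contact_force: [1.0, 0.5, 0.4]
opening: 1.0
finger_force: 0.0
```

Request:
{"api": "move_arm", "payload": {"motion": [[0, 0, 0, 0, 0, 0, 0.3], [0, 0, 0, 0, 0, 0, 0.6], [0, 0, 0, 0, 0, 0, 0.6], [0, 0, 0, 0, 0, 0, 0.6], [0, 0, 0, 0, 0, 0, 0.6]], "newtons": 15}}

```text
clock: 2.75
tool_pos: [0.5091, 0.2099, 0.0152]
eef_rot: [0.166, 0.986, 0.0, 0.0]
contact_force: [0.6, -1.4, 4.3]
opening: 0.538
finger_force: 15.0
```

Request:
{"api": "move_arm", "payload": {"motion": [[0, 0, -30, 0, 0, 0, 0.6], [0, 0, -80, 0, 0, 0, 0.6], [0, 0, -130, 0, 0, 0, 0.6], [-40, -35, -160, 0, 0, 0, 0.6], [-80, -70, -180, 0, 0, 0, 0.6]]}}

```text
clock: 3.38
tool_pos: [0.5623, 0.1171, 0.1965]
eef_rot: [0.165, 0.986, 0.001, 0.001]
contact_force: [1.7, 0.7, -1.3]
opening: 0.537
finger_force: 15.0
```

Request:
{"api": "move_arm", "payload": {"motion": [[-35, -35, 0, 0, 0, 0, 0.6], [-70, -70, 0, 0, 0, 0, 0.6], [-97, -100, 0, 0, 0, 0, 0.6], [-97, -100, 0, 0, 0, 0, 0.6], [-97, -100, 0, 0, 0, 0, 0.6]]}}

```text
clock: 4.0
tool_pos: [0.6197, -0.0077, 0.1944]
eef_rot: [0.166, 0.986, 0.001, -0.001]
contact_force: [-0.4, 0.8, -0.8]
opening: 0.537
finger_force: 15.0
```

```bash
cat > look.py <<'E'
from h import *
import sys
s=snap('wrist'); P=cloud(s); save(sys.argv[1],s['frame'],1)
np.savez('w.npz',P=P,f=s['frame'],T=s['world_to_cam'],K=s['intrinsics'],d=s['dist'])
st=r.get_state();print(st['tool_pos'],st['eef_rot'],st['clock'],st['contact_force'],st['q'],st['opening'])
Z=P[...,2]; hsv=cv2.cvtColor(s['frame'],cv2.COLOR_RGB2HSV)
d=np.hypot(P[...,0]-.559,P[...,1]+.094)
q=P[(d<.03)&(Z>.060)&(Z<.075)]
if len(q)>10: print('spigot',len(q),cv2.minEnclosingCircle(q[:,:2].astype(np.float32)),q.mean(0),q[:,2].max())
q=P[(d<.065)&(Z>.049)&(Z<.058)&(hsv[...,1]<60)]
if len(q)>10: print('platter',len(q),cv2.minEnclosingCircle(q[:,:2].astype(np.float32)),q.mean(0))
d=np.hypot(P[...,0]-.573,P[...,1]+.2537)
q=P[(d<.04)&(Z>.075)&(Z<.095)]
if len(q)>10: print('bar',len(q),cv2.minAreaRect(q[:,:2].astype(np.float32)),q.mean(0))
q=P[(d<.05)&(Z>.049)&(Z<.059)]
if len(q)>10: print('foot',len(q),cv2.minEnclosingCircle(q[:,:2].astype(np.float32)))
E
python3 look.py w2.png
```

```text
[ 0.6196649  -0.00687002  0.19450703] [ 1.65075895e-01  9.86280466e-01  6.34526885e-04 -6.23130680e-04] 4.05 [ 0.1585261   0.46879128 -0.75071646] [ 0.10234907  0.74309817 -0.29732734  1.62252841  0.27288401  0.81795662
  0.93032689] 0.5392084183516265
spigot 1568 ((0.5590751767158508, -0.0963791012763977), 0.018854623660445213) [ 0.55855986 -0.0945291   0.06540819] 0.06849196930392537
platter 7314 ((0.5586467981338501, -0.09673638641834259), 0.04546841233968735) [ 0.55759885 -0.09442705  0.05439745]
bar 1076 ((0.5725092887878418, -0.25461891293525696), (0.04375216364860535, 0.015049431473016739), 40.85676574707031) [ 0.57304242 -0.25088213  0.08348246]
foot 946 ((0.5682384371757507, -0.25586503744125366), 0.026972128078341484)
```

View pics/w2.png

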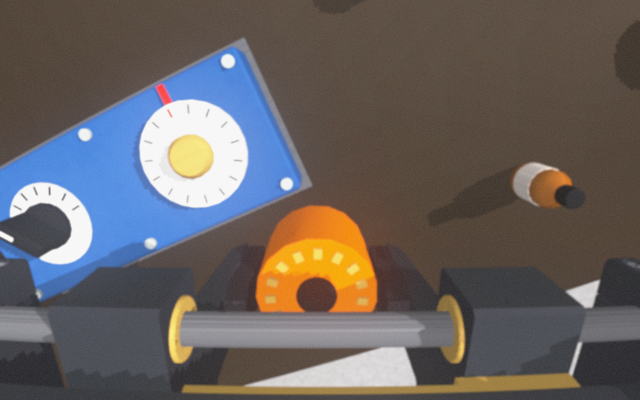

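The view shows the housing held upright at (317,260), the platter and spigot at (191,155), and the knob at (42,230). Next I'll measure the housing's offset in the hand.

Run:
```python
from h import *
from scipy.optimize import least_squares
w=np.load('w.npz'); P=w['P']; Z=P[...,2]; hsv=cv2.cvtColor(w['f'],cv2.COLOR_RGB2HSV)
m=(hsv[...,0]<24)&(hsv[...,1]>120)&(np.hypot(P[...,0]-.62,P[...,1]+.007)<.05)&(Z>.15)
q=P[m]; print(len(q),np.percentile(q[:,2],[1,10,50,90,99]))
for lo,hi in((.183,.215),(.187,.212)):
    a=q[(q[:,2]>lo)&(q[:,2]<hi)]
    f=least_squares(lambda c:np.hypot(a[:,0]-c[0],a[:,1]-c[1])-.024,[.62,-.007],loss='soft_l1',f_scale=.001)
    print(len(a),f.x,np.sqrt((f.fun**2).mean()))
t=q[q[:,2]>.2185]; print('top',len(t),cv2.minEnclosingCircle(t[:,:2].astype(np.float32)),np.median(t[:,2]))
print([r.get_state()['tool_pos'].round(4) for _ in range(1)])
```

```text
13961 [0.18329561 0.20314156 0.22168924 0.2856056  0.28680123]
2298 [ 0.61980977 -0.00813835] 0.0002460097117997648
1807 [ 0.61980716 -0.00814255] 0.00024538024779275714
top 11103 ((0.6028504371643066, 0.0057552834041416645), 0.040625110268592834) 0.2221906681387335
[array([ 0.6197, -0.0069,  0.1945])]
```

Request:
{"api": "move_arm", "payload": {"motion": [[15, -52, 0, 0, 0, 0, 0.6], [29, -104, 10, 0, 0, 0, 0.6], [29, -104, 60, 0, 0, 0, 0.6], [29, -104, 95, 0, 0, 0, 0.6], [29, -104, 103, 0, 0, 0, 0.6]]}}

```text
clock: 4.68
tool_pos: [0.5573, -0.0955, 0.0901]
eef_rot: [0.165, 0.986, 0.0, -0.002]
contact_force: [-0.4, -0.2, -1.5]
opening: 0.542
finger_force: 15.0
```

Run:
```python
from h import *
from scipy.optimize import least_squares
s=snap('wrist'); P=cloud(s); save('w3.png',s['frame']); Z=P[...,2]; hsv=cv2.cvtColor(s['frame'],cv2.COLOR_RGB2HSV)
m=(hsv[...,0]<24)&(hsv[...,1]>120)&(np.hypot(P[...,0]-.559,P[...,1]+.0965)<.05)
q=P[m];a=q[(q[:,2]>.08)&(q[:,2]<.11)]
f=least_squares(lambda c:np.hypot(a[:,0]-c[0],a[:,1]-c[1])-.024,[.559,-.0965],loss='soft_l1',f_scale=.001)
print('held',len(a),f.x)
q=P[(Z>.050)&(Z<.058)&(hsv[...,1]<60)&(np.hypot(P[...,0]-.559,P[...,1]+.0965)<.055)]
rho=q[:,:2]-[.5588,-.0965]; an=np.round(np.degrees(np.arctan2(rho[:,1],rho[:,0]))/4)
e=np.array([q[an==k][np.argmax(np.linalg.norm(rho[an==k],axis=1)),:2] for k in np.unique(an)])
f=least_squares(lambda c:np.hypot(e[:,0]-c[0],e[:,1]-c[1])-.045,[.559,-.0965],loss='soft_l1',f_scale=.001)
print('platter',len(e),f.x,np.abs(f.fun).mean())
st=r.get_state();print(st['tool_pos'],st['contact_force'],st['clock'])
```

```text
held 2062 [ 0.55750384 -0.09593539]
platter 56 [ 0.55928333 -0.09646772] 0.0015466241861356678
[ 0.55801406 -0.09565497  0.09036933] [ 0.15795888  0.7765561  -0.69876341] 4.725
```

View pics/w3.png

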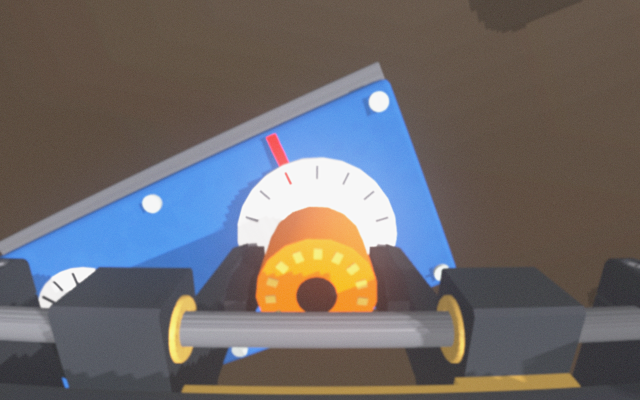

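The held housing at (317,265) is laterally centred on the platter, whose edges are at 238 and 397. I'm correcting about 1 mm along tool x and lowering.

Request:
{"api": "move_arm", "payload": {"motion": [[-1, 0, 4, 0, 0, 0, 0.6], [-1, 0, 9, 0, 0, 0, 0.6], [-1, 0, 14, 0, 0, 0, 0.6], [-1, 0, 18, 0, 0, 0, 0.6], [-1, 0, 20, 0, 0, 0, 0.6]]}}

```text
clock: 5.35
tool_pos: [0.5598, -0.0978, 0.0715]
eef_rot: [0.166, 0.986, 0.0, -0.0]
contact_force: [-0.6, -0.7, -0.4]
opening: 0.534
finger_force: 15.0
```

Request:
{"api": "move_arm", "payload": {"motion": [[0, 0, 1, 0, 0, 0, 0.6], [0, 0, 2, 0, 0, 0, 0.6], [0, 0, 3, 0, 0, 0, 0.6], [0, 0, 3, 0, 0, 0, 0.6]]}}

```text
clock: 5.85
tool_pos: [0.56, -0.0978, 0.0692]
eef_rot: [0.166, 0.986, -0.0, 0.0]
contact_force: [-1.3, 0.7, 3.8]
opening: 0.54
finger_force: 15.0
```

Request:
{"api": "move_arm", "payload": {"motion": [[0, 0, 0, 0, 0, 0, 0.3], [0, 0, 0, 0, 0, 0, 0], [0, 0, 0, 0, 0, 0, 0], [0, 0, -20, 0, 0, 0, 0], [0, 0, -60, 0, 0, 0, 0]]}}

```text
clock: 6.48
tool_pos: [0.5587, -0.0976, 0.128]
eef_rot: [0.166, 0.986, -0.0, -0.002]
contact_force: [0.0, 0.3, -0.2]
opening: 0.999
finger_force: 0.0
```

Request:
{"api": "move_arm", "payload": {"motion": [[0, 0, -40, 0, 0, 0, 0], [0, 0, -80, 0, 0, 0, 0], [0, 0, -80, 0, 0, 0, 0]]}}

```text
clock: 6.85
tool_pos: [0.5619, -0.0979, 0.2116]
eef_rot: [0.166, 0.986, 0.0, 0.003]
contact_force: [0.4, -0.3, 0.3]
opening: 1.001
finger_force: 0.0
```

Run:
```python
from h import *
from scipy.optimize import least_squares
s=snap('wrist'); P=cloud(s); save('w4.png',s['frame']); Z=P[...,2]; hsv=cv2.cvtColor(s['frame'],cv2.COLOR_RGB2HSV)
q=P[(hsv[...,0]<24)&(hsv[...,1]>120)&(np.hypot(P[...,0]-.559,P[...,1]+.0965)<.05)&(Z>.088)&(Z<.104)]
print('housing top',len(q),cv2.minEnclosingCircle(q[:,:2].astype(np.float32)),np.percentile(q[:,2],[10,50,90]))
q=P[(np.hypot(P[...,0]-.5725,P[...,1]+.2546)<.035)&(Z>.08)&(Z<.095)]
if len(q)>10: print('bar',len(q),cv2.minAreaRect(q[:,:2].astype(np.float32)))
q=P[(Z>.050)&(Z<.058)&(hsv[...,1]<60)&(np.hypot(P[...,0]-.559,P[...,1]+.0965)<.055)]
print('platter',cv2.minEnclosingCircle(q[:,:2].astype(np.float32)),np.median(q[:,2]))
st=r.get_state();print(st['tool_pos'],st['eef_rot'],st['contact_force'],st['clock'],st['q'])
```

```text
housing top 2000 ((0.5589357018470764, -0.09793485701084137), 0.023514514788985252) [0.09532825 0.09637039 0.09732223]
bar 728 ((0.5702539086341858, -0.2569592595100403), (0.039329253137111664, 0.014839395880699158), 40.76356887817383)
platter ((0.5590060353279114, -0.09650354087352753), 0.04513388127088547) 0.05440604367651802
[ 0.56052628 -0.09792674  0.20976601] [1.66233775e-01 9.86085433e-01 8.68979943e-05 1.35739721e-03] [0.02534267 0.471358   0.49048847] 6.9 [ 0.28336955  0.66181035 -0.32248335  1.76766274  0.28823065  0.75583015
  1.05044959]
```

View pics/w4.png

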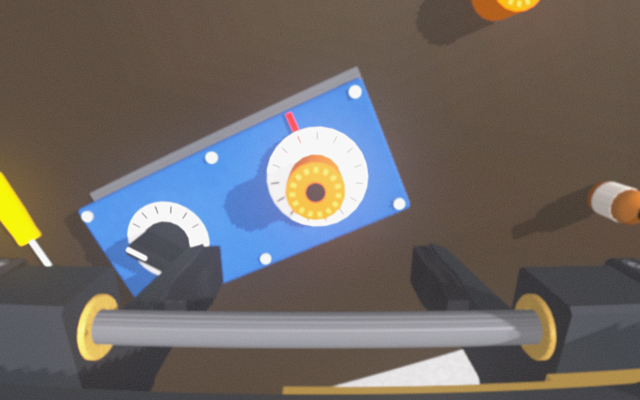

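The housing is seated: top at (315,190), 96 mm high, concentric with the platter. The knob bar at (155,250) lies at 40.8° in world. Tool y must go from 71° to 131°, a −60° turn about tool z. I'm moving over the knob.

Request:
{"api": "move_arm", "payload": {"motion": [[-16, -36, 0, 0, 0, -10, 0], [-32, -73, 0, 0, 0, -20, 0], [-48, -109, 0, 0, 0, -30, 0], [-64, -145, 0, 0, 0, -40, 0], [-64, -145, 0, 0, 0, -50, 0]]}}

```text
clock: 7.52
tool_pos: [0.5709, -0.2606, 0.2061]
eef_rot: [-0.266, 0.964, -0.0, -0.002]
contact_force: [0.2, 0.0, -0.4]
opening: 1.0
finger_force: 0.0
```

Request:
{"api": "move_arm", "payload": {"motion": [[0, 0, 0, 0, 0, -10, 0], [0, 0, 0, 0, 0, -10, 0], [0, 0, 0, 0, 0, -10, 0]]}}

```text
clock: 7.9
tool_pos: [0.5723, -0.2555, 0.2077]
eef_rot: [-0.348, 0.937, 0.001, -0.001]
contact_force: [0.1, -0.6, -0.2]
opening: 1.004
finger_force: 0.0
```

Run:
```python
from h import *
from scipy.optimize import least_squares
s=snap('wrist'); P=cloud(s); save('w5.png',s['frame']); Z=P[...,2]; hsv=cv2.cvtColor(s['frame'],cv2.COLOR_RGB2HSV)
for lo in(.079,.0825):
    q=P[(np.hypot(P[...,0]-.5725,P[...,1]+.2556)<.035)&(Z>lo)&(Z<.095)]
    print('bar',len(q),cv2.minAreaRect(q[:,:2].astype(np.float32)),q.mean(0))
q=P[(np.hypot(P[...,0]-.5725,P[...,1]+.2556)<.035)&(Z>.049)&(Z<.059)]
print('foot',len(q),cv2.minEnclosingCircle(q[:,:2].astype(np.float32)))
st=r.get_state();print(st['tool_pos'],st['contact_force'],st['clock'],st['q'])
M=R.from_quat(st['eef_rot']).as_matrix().round(4);print(M)
for k in(np.array([.5725,-.2556,.0]),): print('shift',(M.T@(k-st['tool_pos'])*1000).round(1))
```

```text
bar 899 ((0.5720259547233582, -0.25591975450515747), (0.04383247345685959, 0.013093792833387852), 40.581092834472656) [ 0.5712766  -0.25666065  0.086007  ]
bar 884 ((0.5720259547233582, -0.25591975450515747), (0.04383247345685959, 0.013093792833387852), 40.581092834472656) [ 0.57154985 -0.25644894  0.08608243]
foot 1234 ((0.5721500515937805, -0.2557298541069031), 0.02315525710582733)
[ 0.57252706 -0.25547619  0.20805057] [-0.25805261 -0.21582475  0.42643502] 7.95 [ 0.68421932  0.78927582 -0.63574079  1.5763774   0.54066926  0.95912694
  2.15470477]
[[-7.574e-01 -6.530e-01 -1.100e-03]
 [-6.530e-01  7.574e-01  3.000e-04]
 [ 6.000e-04  1.000e-03 -1.000e+00]]
shift [ -0.   -0.3 208.1]
```

View pics/w5.png

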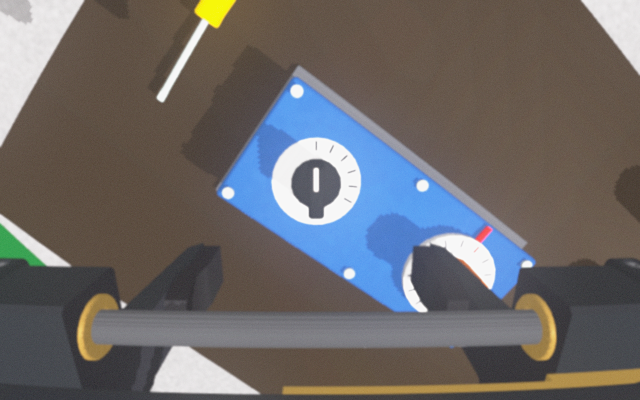

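The wrist view shows the knob centred between the fingers at (316,180), with the bar vertical in the image and the white line toward image-up. Alignment is within 0.5 mm and 0.3°. I'm descending.

Request:
{"api": "move_arm", "payload": {"motion": [[0, 0, 50, 0, 0, 0, 0], [0, 0, 95, 0, 0, 0, 0], [0, 0, 130, 0, 0, 0, 0], [0, 0, 148, 0, 0, 0, 0.3], [0, 0, 148, 0, 0, 0, 0.6]], "newtons": 30}}

```text
clock: 8.57
tool_pos: [0.5724, -0.2554, 0.0599]
eef_rot: [-0.349, 0.937, 0.0, -0.001]
contact_force: [0.1, -0.1, 0.1]
opening: 0.797
finger_force: 0.0
```

Request:
{"api": "move_arm", "payload": {"motion": [[0, 0, 0, 0, 0, 0, 0.9], [0, 0, 0, 0, 0, 0, 0.95], [0, 0, 0, 0, 0, 0, 0.95], [0, 0, 0, 0, 0, 0, 0.95]], "newtons": 30}}

```text
clock: 9.07
tool_pos: [0.573, -0.2559, 0.0611]
eef_rot: [-0.349, 0.937, -0.0, 0.0]
contact_force: [-0.0, -0.2, 0.6]
opening: 0.344
finger_force: 0.0
```

```bash
cat > st.py <<'E'
from h import *
st=r.get_state(); M=R.from_quat(st['eef_rot']).as_matrix()
print('yaw x',np.degrees(np.arctan2(M[1,0],M[0,0])),st['tool_pos'].round(4),'F',st['contact_force'].round(2),'M',st['moment'].round(3),st['opening'],st['finger_force'],st['clock'])
E
python3 st.py
```

```text
yaw x -139.13347386149817 [ 0.573  -0.2559  0.0611] F [-0.02 -0.18  0.64] M [ 0.103  0.043 -0.033] 0.34365386629407346 0.0 9.075
```

Request:
{"api": "move_arm", "payload": {"motion": [[0, 0, 0, 0, 0, 0, 0.95], [0, 0, 0, 0, 0, 0, 0.95], [0, 0, 0, 0, 0, 0, 0.95], [0, 0, 0, 0, 0, 0, 0.95]], "newtons": 30}}

```text
clock: 9.57
tool_pos: [0.5727, -0.2556, 0.0607]
eef_rot: [-0.349, 0.937, 0.0, -0.0]
contact_force: [-0.3, 1.5, 1.7]
opening: 0.155
finger_force: 30.0
```

```bash
python3 st.py
```

```text
yaw x -139.1189949033225 [ 0.5727 -0.2556  0.0607] F [-0.28  1.47  1.74] M [ 0.166  0.197 -0.045] 0.15535766653699679 30.00014316290617 9.575
```

Request:
{"api": "move_arm", "payload": {"motion": [[0, 0, 0, 0, 0, 0, 0.95], [0, 0, 0, 0, 0, 4, 0.95], [0, 0, 0, 0, 0, 8, 0.95], [0, 0, 0, 0, 0, 12, 0.95], [0, 0, 0, 0, 0, 12, 0.95]], "newtons": 50}}

```text
clock: 10.2
tool_pos: [0.5727, -0.2556, 0.0607]
eef_rot: [-0.25, 0.968, -0.0, -0.0]
contact_force: [-1.4, -0.3, 1.1]
opening: 0.156
finger_force: 50.0
```

```bash
python3 st.py
```

```text
yaw x -151.0583601091801 [ 0.5727 -0.2556  0.0607] F [-1.41 -0.29  1.08] M [0.218 0.236 0.062] 0.15558185423592727 50.000819731503725 10.2
```

Request:
{"api": "move_arm", "payload": {"motion": [[0, 0, 0, 0, 0, 4, 0.95], [0, 0, 0, 0, 0, 8, 0.95], [0, 0, 0, 0, 0, 8, 0.95]]}}

```text
clock: 10.58
tool_pos: [0.5727, -0.2556, 0.0607]
eef_rot: [-0.182, 0.983, 0.0, -0.0]
contact_force: [-1.1, -0.1, 2.1]
opening: 0.155
finger_force: 50.0
```

```bash
python3 st.py
```

```text
yaw x -159.02431095579232 [ 0.5727 -0.2556  0.0607] F [-1.12 -0.1   2.08] M [ 0.174  0.288 -0.022] 0.15478008744104568 50.000850576907396 10.575
```

Request:
{"api": "move_arm", "payload": {"motion": [[0, 0, 0, 0, 0, 2, 0.95], [0, 0, 0, 0, 0, 2, 0.95]]}}

```text
clock: 10.82
tool_pos: [0.5727, -0.2556, 0.0607]
eef_rot: [-0.164, 0.986, 0.0, -0.0]
contact_force: [-2.0, 0.1, 3.6]
opening: 0.153
finger_force: 50.0
```

```bash
python3 st.py
```

```text
yaw x -161.10751718319804 [ 0.5727 -0.2556  0.0607] F [-1.95  0.12  3.62] M [ 0.197  0.41  -0.028] 0.15290060187078677 50.000922940671444 10.825
```

Request:
{"api": "move_arm", "payload": {"motion": [[0, 0, 0, 0, 0, 2, 0.95], [0, 0, 0, 0, 0, 2, 0.95]]}}

```text
clock: 11.08
tool_pos: [0.5727, -0.2556, 0.0607]
eef_rot: [-0.147, 0.989, 0.0, -0.0]
contact_force: [-2.5, 2.0, 2.7]
opening: 0.151
finger_force: 50.0
```

```bash
python3 st.py
```

```text
yaw x -163.1376005574383 [ 0.5727 -0.2556  0.0607] F [-2.48  2.04  2.67] M [0.274 0.403 0.07 ] 0.1510914137023099 50.00102307647467 11.075
```

Request:
{"api": "move_arm", "payload": {"motion": [[0, 0, 0, 0, 0, 2, 0.95], [0, 0, 0, 0, 0, 2, 0.95]]}}

```text
clock: 11.32
tool_pos: [0.5727, -0.2556, 0.0607]
eef_rot: [-0.129, 0.992, 0.0, -0.0]
contact_force: [-2.8, 2.1, 3.6]
opening: 0.153
finger_force: 50.0
```

```bash
python3 st.py
```

```text
yaw x -165.14250767155846 [ 0.5727 -0.2556  0.0607] F [-2.81  2.14  3.6 ] M [0.281 0.459 0.182] 0.15337417435664139 50.0010846555233 11.325
```

Click 1 showed at about 24–25° of tool turn, where Mz jumped from −0.03 to 0.18. I'm going on to click 2.

Request:
{"api": "move_arm", "payload": {"motion": [[0, 0, 0, 0, 0, 4, 0.95], [0, 0, 0, 0, 0, 8, 0.95], [0, 0, 0, 0, 0, 12, 0.95], [0, 0, 0, 0, 0, 16, 0.95], [0, 0, 0, 0, 0, 16, 0.95]]}}

```text
clock: 11.95
tool_pos: [0.5727, -0.2556, 0.0607]
eef_rot: [0.009, 1.0, -0.0, -0.0]
contact_force: [-2.4, 0.6, 2.9]
opening: 0.154
finger_force: 50.0
```

```bash
python3 st.py
```

```text
yaw x 178.9175218229057 [ 0.5727 -0.2556  0.0607] F [-2.4   0.61  2.87] M [0.306 0.428 0.074] 0.15363273588748824 50.00130258500576 11.95
```

Request:
{"api": "move_arm", "payload": {"motion": [[0, 0, 0, 0, 0, 4, 0.95], [0, 0, 0, 0, 0, 4, 0.95]]}}

```text
clock: 12.2
tool_pos: [0.5728, -0.2556, 0.0607]
eef_rot: [0.044, 0.999, 0.0, -0.0]
contact_force: [-2.7, 0.9, 2.9]
opening: 0.152
finger_force: 50.0
```

```bash
python3 st.py
```

```text
yaw x 174.96293754198703 [ 0.5728 -0.2556  0.0607] F [-2.68  0.88  2.91] M [0.328 0.455 0.011] 0.15182797677250406 50.00119037926197 12.2
```

Request:
{"api": "move_arm", "payload": {"motion": [[0, 0, 0, 0, 0, 2, 0.95], [0, 0, 0, 0, 0, 2, 0.95]]}}

```text
clock: 12.45
tool_pos: [0.5728, -0.2556, 0.0607]
eef_rot: [0.062, 0.998, 0.0, -0.0]
contact_force: [-2.1, 2.0, 3.9]
opening: 0.156
finger_force: 50.0
```

```bash
python3 st.py
```

```text
yaw x 172.89737300477424 [ 0.5728 -0.2556  0.0607] F [-2.1   2.01  3.94] M [0.31  0.548 0.096] 0.1558465107542732 50.001330468803644 12.45
```

Request:
{"api": "move_arm", "payload": {"motion": [[0, 0, 0, 0, 0, 1, 0.95], [0, 0, 0, 0, 0, 1, 0.95]]}}

```text
clock: 12.7
tool_pos: [0.5727, -0.2556, 0.0607]
eef_rot: [0.071, 0.998, 0.0, -0.0]
contact_force: [-2.8, 1.8, 4.2]
opening: 0.155
finger_force: 50.0
```

```bash
python3 st.py
```

```text
yaw x 171.90436826269902 [ 0.5727 -0.2556  0.0607] F [-2.79  1.76  4.22] M [0.425 0.561 0.175] 0.1547883000051044 50.00119099393487 12.7
```

Request:
{"api": "move_arm", "payload": {"motion": [[0, 0, 0, 0, 0, 1, 0.95], [0, 0, 0, 0, 0, 1, 0.95]]}}

```text
clock: 12.95
tool_pos: [0.5727, -0.2557, 0.0607]
eef_rot: [0.08, 0.997, 0.0, -0.0]
contact_force: [-2.3, 1.3, 5.1]
opening: 0.15
finger_force: 50.0
```

```bash
python3 st.py
```

```text
yaw x 170.85183441479052 [ 0.5727 -0.2557  0.0607] F [-2.27  1.28  5.09] M [0.463 0.645 0.118] 0.15042371213632177 50.00136002898216 12.95
```

Click 2 showed at about 48° of tool turn. I'm approaching click 3.

Request:
{"api": "move_arm", "payload": {"motion": [[0, 0, 0, 0, 0, 5, 0.95], [0, 0, 0, 0, 0, 10, 0.95], [0, 0, 0, 0, 0, 14, 0.95], [0, 0, 0, 0, 0, 18, 0.95], [0, 0, 0, 0, 0, 18, 0.95]]}}

```text
clock: 13.58
tool_pos: [0.5727, -0.2556, 0.0607]
eef_rot: [0.234, 0.972, -0.0, -0.0]
contact_force: [-2.5, 2.1, 4.6]
opening: 0.15
finger_force: 50.0
```

```bash
python3 st.py
```

```text
yaw x 152.89922175175303 [ 0.5727 -0.2556  0.0607] F [-2.46  2.08  4.6 ] M [ 0.391  0.651 -0.048] 0.15000199009279658 50.001559406518936 13.575
```

Request:
{"api": "move_arm", "payload": {"motion": [[0, 0, 0, 0, 0, 2, 0.95], [0, 0, 0, 0, 0, 2, 0.95]]}}

```text
clock: 13.82
tool_pos: [0.5727, -0.2557, 0.0607]
eef_rot: [0.252, 0.968, 0.0, -0.0]
contact_force: [-3.1, 3.2, 4.4]
opening: 0.155
finger_force: 50.0
```

```bash
python3 st.py
```

```text
yaw x 150.8669805491613 [ 0.5727 -0.2557  0.0607] F [-3.1   3.23  4.35] M [ 0.415  0.625 -0.   ] 0.15452597623723754 50.00145798549056 13.825
```

Request:
{"api": "move_arm", "payload": {"motion": [[0, 0, 0, 0, 0, 2, 0.95], [0, 0, 0, 0, 0, 2, 0.95]]}}

```text
clock: 14.08
tool_pos: [0.5728, -0.2557, 0.0607]
eef_rot: [0.268, 0.963, 0.0, -0.0]
contact_force: [-3.0, 2.1, 5.1]
opening: 0.155
finger_force: 50.0
```

```bash
python3 st.py
```

```text
yaw x 148.85427493363895 [ 0.5728 -0.2557  0.0607] F [-3.05  2.14  5.12] M [0.478 0.696 0.037] 0.15530468200710648 50.001427698880434 14.075
```

Request:
{"api": "move_arm", "payload": {"motion": [[0, 0, 0, 0, 0, 1, 0.95], [0, 0, 0, 0, 0, 1, 0.95]]}}

```text
clock: 14.32
tool_pos: [0.5728, -0.2557, 0.0607]
eef_rot: [0.276, 0.961, 0.0, -0.0]
contact_force: [-2.4, 2.5, 4.1]
opening: 0.154
finger_force: 50.0
```

```bash
python3 st.py
```

```text
yaw x 147.915858791545 [ 0.5728 -0.2557  0.0607] F [-2.39  2.54  4.14] M [0.503 0.727 0.196] 0.1542270267120411 50.00141467899084 14.325
```

Mz jumped from 0.04 to 0.20 at 73°, which is the third click. I'll hold and verify.

Request:
{"api": "move_arm", "payload": {"motion": [[0, 0, 0, 0, 0, 0, 0.95], [0, 0, 0, 0, 0, 0, 0.95], [0, 0, 0, 0, 0, 0, 0.95], [0, 0, 0, 0, 0, 0, 0.95]]}}

```text
clock: 14.82
tool_pos: [0.5727, -0.2556, 0.0607]
eef_rot: [0.276, 0.961, 0.0, -0.0]
contact_force: [-3.5, 2.6, 4.5]
opening: 0.154
finger_force: 50.0
```

```bash
python3 st.py
python3 - <<'E'
from h import *
s=snap('scene'); P=cloud(s); save('s6.png',s['frame'][90:300,200:450],2.4); Z=P[...,2]; hsv=cv2.cvtColor(s['frame'],cv2.COLOR_RGB2HSV)
q=P[(hsv[...,0]<24)&(hsv[...,1]>120)&(np.hypot(P[...,0]-.559,P[...,1]+.0925)<.05)&(Z>.05)&(Z<.11)]
print(len(q),np.percentile(q[:,2],[2,50,98]))
E
python3 st.py
```

```text
yaw x 147.91916634149996 [ 0.5727 -0.2556  0.0607] F [-3.46  2.57  4.51] M [0.438 0.744 0.223] 0.15427929436837992 50.001421328634024 14.825
344 [0.05712871 0.09194746 0.09943669]
yaw x 147.9174459869514 [ 0.5727 -0.2557  0.0607] F [-3.2   2.47  4.88] M [0.447 0.682 0.213] 0.15121415555327702 50.001467540860176 14.875
```

View pics/s6.png

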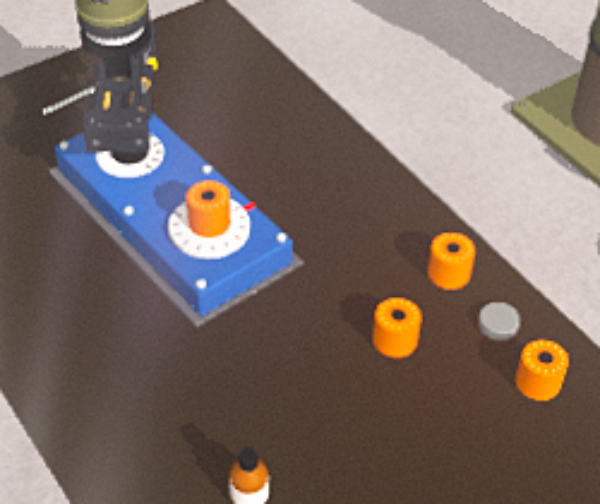

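The housing at (208,205) is seated on the platter, the gripper holds the knob at (128,140), and the bystanders in view have not moved. Torque stays steady at the third click, so I'm handing in.

```bash
python3 -c "
from plant import finish_job
print(finish_job())"
```

```text
the job is handed in; nothing more can be done
None
```

The housing is seated on the platter and released, and the job is handed in with the gripper still holding the knob at the third click, about 73° by tool angle at 14.9 s on the clock.

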